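# Shut and lock the filter cover of the bench fume unit

## Task

The fume unit on the bench has a fresh filter in it: push its white cover fully shut, then lock both quarter-turn fasteners on it by pressing each black winged head down until it bottoms and turning it a quarter turn clockwise until its cam catches and the head springs back up. Press firmly but do not force the heads (they break at about 45 N), and leave the other things on the bench standing where they are.

Things in the scene. Friction and masses are not known exactly. Their poses are not given: they have to be found in the camera images.
- unit: the bench fume filter unit: a grey steel box 280 (x) x 260 (y) x 110 mm tall, fixed. Origin: centre of its underside, on the bench. x points from its front to its back (away from the robot), z up. Front 190 mm: the filter compartment under a white cover; back 90 mm: fan housing with a black exhaust collar (84 mm wide, top 148 mm above the bench).
- cover (a joint): hinge angle of the cover, rad: 0 = shut flat on the box, grows as the front edge lifts. A stiff hinge: the cover stays where it is left (about 1 to 9 N at the front edge pushes it shut). White plate 188 x 260 x 8 mm, hinged along its far edge, parallel to the unit's y axis; starts part open (0.5 to 1.0).
- cover_hinge (a point): middle of the cover's hinged (far) edge on its outer face, 8 mm off the hinge axis, which lies directly below it when shut; moves with the cover, so its axes tilt with it: x lies in the cover's face towards the hinge side, z is the face's outward normal.
- cover_edge (a point): middle of the cover's free (front) edge, on its outer face, 188 mm from cover_hinge; 118 mm above the bench when shut.
- left_turn (a joint): turning angle of the left quarter-turn fastener, rad: 0 = unlocked, fin square to the cover's front edge; grows clockwise seen from above; 1.57 = quarter turn, fin parallel to the front edge. End stops at 0 and 1.66. Free up to 0.4; turns further only while held within 3 mm of bottom. Past 1.34 it springs up about 6 mm and is caught; let go earlier, it stays down, uncaught.
- left_push (a joint): how far the left head is pressed down, m: 0 = up. Spring: 3 N starts it, plus 0.55 N per mm. With the cover shut and the head unlocked it bottoms hard, which is felt, 6.5 to 16.5 mm down (differs on every unit and side; 6.5 to 12 N of spring by then). Caught, it rests 0.5 to 10.5 mm down. It can be pressed off centre without tilting, on one side of the fin or both.
- left_head: the left fastener's head; origin: top centre of its black disc, on the cover, 155 mm from the hinge edge, 75 mm to the +y side of its middle. Disc 64 mm across, 6 mm thick, its top 27 mm above the cover's face when up. Across the disc stands a black fin 58 mm long, 10 mm thick, 19 mm tall. Turns with the head: x along the fin, z out of the cover. Over 45 N breaks it.
- right_turn (a joint): turning angle of the right quarter-turn fastener, rad: 0 = unlocked, fin square to the cover's front edge; grows clockwise seen from above; 1.57 = quarter turn, fin parallel to the front edge. End stops at 0 and 1.66. Free up to 0.4; turns further only while held within 3 mm of bottom. Past 1.34 it springs up about 6 mm and is caught; let go earlier, it stays down, uncaught.
- right_push (a joint): how far the right head is pressed down, m: 0 = up. Spring: 3 N starts it, plus 0.55 N per mm. With the cover shut and the head unlocked it bottoms hard, which is felt, 6.5 to 16.5 mm down (differs on every unit and side; 6.5 to 12 N of spring by then). Caught, it rests 0.5 to 10.5 mm down. It can be pressed off centre without tilting, on one side of the fin or both.
- right_head: the right fastener's head; origin: top centre of its black disc, on the cover, 155 mm from the hinge edge, 75 mm to the -y side of its middle. Disc 64 mm across, 6 mm thick, its top 27 mm above the cover's face when up. Across the disc stands a black fin 58 mm long, 10 mm thick, 19 mm tall. Turns with the head: x along the fin, z out of the cover. Over 45 N breaks it.
- flask: bystander: clear glass conical flask, 76 mm wide at the foot, 118 mm tall; origin at the centre of its underside
- beaker: bystander: clear glass beaker, 72 mm wide, 90 mm tall; origin at the centre of its underside
- wash_bottle: bystander: red plastic bottle with a white cap, 60 mm wide, 150 mm tall; origin at the centre of its underside
- bulb: bystander: orange pipette bulb, 44 mm ball with a 50 mm stem, lying; origin at the centre of its underside
- notebook: bystander: closed white notebook, 150 x 110 x 12 mm; origin at the centre of its underside
- pen: bystander: blue pen, 130 mm long, 9 mm thick, lying; origin at the centre of its underside
- old_filter: bystander: used cardboard filter cartridge, 90 x 120 x 30 mm; origin at the centre of its underside

How it is judged:
By the outcome, as a careful person would: the job done as asked, in the order asked, and still so for the second after the job is handed in, with the robot touching nothing.
It also fails if it takes over 58 s, if anything falls off the work surface, if the arm or the gripper's body presses on something with over 40 N, if the wrist force passes 120 N, or if a joint passes its speed limit or range.

## Robot

A 7-joint arm with a two-finger parallel gripper is mounted at the origin on the work surface. World frame = base frame: x ahead of the robot, y to its left, z up, the work surface at z = 0. Lengths are in m, angles in rad, forces in N, time in s.
With the tool pointing down it reaches from about 0.35 to 0.9 m from the base axis. Payload 7.2 kg.
Tool frame: the origin (TCP) lies on the centre line of the jaws, within the pads' length; the fingertips stand 14 mm ahead of it and the grasp point (between the pads) lies 5 mm behind it; y points along the fingers, z is the direction in which the jaws open and shut, and the axes are right-handed (so a half turn about y gives the same grasp; the last joint's range is limited). The gripper opens to 85 mm and grips with 20 to 120 N. Pads are 22 mm wide; open, the fingers measure 114 mm over their backs; the gripper's body (76 mm by 85 mm) begins 54 mm behind the grasp point. The pads swing forward as they close: fully open they stand 13 mm farther back than shut.
Start: joints at [-1.414, 0.411, -0.013, 1.596, 0.006, 1.134, -0.082], TCP at [0.139, 0.609, 0.245] pointing down, gripper open.
Joint ranges: [-2.95, 2.95], [-0.29, 1.99], [-1.47, 1.44], [0.14, 2.54], [-1.03, 4.17], [0.13, 1.85], [-2.86, 2.86]. Speed limits (rad/s): [2.39, 2.39, 3.01, 3.01, 3.14, 3.14, 3.14].

## Interface

Orientations are given as a rotation vector (axis times angle).
In Python, from cell import state, get_image, job_done gives the robot as it stands.
- The arm moves only by the tool carry_out, never from a script. Its argument "plan" is a list of rows, each a list of 7 numbers: the shift along the tool's x, y, z in m, then the turn, a rotation vector about the tool's x, y, z in rad, then the opening, from -1 (shut) to 1 (fully open), so that 0 is half open. A call has 1 to 12 rows; each row shifts and turns the commanded pose from where the row before left it, along the tool's axes as they then stand; what a row does not reach is not made up. A row lasts 1/8 s, in which the tool goes at most 62.5 mm and 10.7 degrees, less where a joint would pass 70% of its speed; a pose out of reach is approached as far as the arm can. A call is refused whole if a number of a shift passes 0.0625 or a number of a turn 0.188, either way. A call with a gripper value outside its range is refused whole. The fingers move at their own pace and stop on an object; "force" is the grip in N (left out, the last holds). Time passes only in rows, so rows that do not move let the fingers close. It gives the time, the measured TCP pose, the force and the opening at its end, in the units of the state.
- state(): the state, without advancing time (a new reading comes with each control period).
- get_image(name): name is "scene" or "top" or "wrist"; returns a dict with "image" (384x512x3 uint8, red, green, blue), "range_z" (384x512 float32, m along the optical axis (not along the pixel's ray), 0 where there is no reading), "mtx" (3x3 intrinsics, pixels), "R" (3x3) and "t" (3): a world point X has camera coordinates R X + t. Camera axes: x right, y down, z forward; pixel columns grow to the right and rows downward; lengths in m; the calibration is good to about 2 mm. A picture is of the moment at which its call begins.
- job_done(): hands the job in, once; it reports no verdict.
The state is a dict: "clock": time; "qpos": joint angles; "dq": joint speeds; "joint_torque": joint torques, N m; "position": TCP position; "orientation": TCP orientation; "ft_force": force on the tool from outside, world axes, zero at the start; "ft_torque": the same for the moment, N m; "gripper_width": opening from 0.0 (shut) to 1.0 (fully open).
Only numpy, scipy, OpenCV 4.12 (cv2) and the standard library are available. Lean on these libraries where they do the work, as an engineer would, in place of code of your own. Each camera call takes 0.05 s, during which the arm holds its last target.

## Working session

There is one attempt and no reset: what is moved stays moved. The work goes in short steps, Python scripts to look and compute and a tool call to move; the robot and the scene stay as the last step left them, time stands still between calls to the robot, and variables do not carry over. Pictures are saved under pics/ and viewed, and the job is handed in when it is done.

Besides the shell and the picture viewer there is one more tool, called after ">>>" by a JSON object that holds its "name" and its "arguments". carry_out: Moves the arm, as the interface text tells. Its arguments: {"type":"object","properties":{"plan":{"type":"array","items":{"type":"array","items":{"type":"number"}}},"force":{"type":"number"}},"required":["plan"]}

```bash
mkdir -p pics; ls; python3 - <<'E'
from cell import state,get_image
import cv2,numpy as np
s=state();print(s)
for n in("scene","top"):
    d=get_image(n);cv2.imwrite(f"pics/{n}0.png",d["image"][:,:,::-1]);np.savez(f"{n}0.npz",**d)
    print(n,d["mtx"],d["R"],d["t"])
E
```

```text
pics
{'clock': 0.0, 'qpos': array([-1.41421942,  0.41189597, -0.01270182,  1.59703927,  0.00560499,
        1.13431967, -0.08215799]), 'dq': array([-5.00335465e-04,  3.42246463e-04, -6.31179666e-04, -8.45458431e-04,
       -1.37633200e-03,  1.32432196e-03,  8.23088150e-05]), 'joint_torque': array([-9.37099612e-04, -6.00598097e+01,  6.81811720e-01, -2.99424988e+01,
        1.36831601e-02,  1.04889591e-02,  2.75810555e-05]), 'position': array([0.13924599, 0.60880173, 0.24445752]), 'orientation': array([-1.56521347,  0.17651097, -0.1764189 ]), 'ft_force': array([-0.01316719,  0.69250271, -0.10625573]), 'ft_torque': array([ 0.00185106,  0.02509028, -0.03681042]), 'gripper_width': 1.0018786738421943}
scene [[374.62823331   0.         253.6246943 ]
 [  0.         374.62823331 195.88944498]
 [  0.           0.           1.        ]] [[ 0.65745515  0.75333005  0.0157019 ]
 [ 0.64213669 -0.54926703 -0.53475808]
 [-0.3942248   0.36166222 -0.84485931]] [-0.42441623 -0.29603753  1.224264  ]
top [[460.37040101   0.         253.58193459]
 [  0.         460.37040101 191.57603876]
 [  0.           0.           1.        ]] [[ 0.01027027 -0.99973479  0.02061221]
 [-0.9867265  -0.01347322 -0.16183106]
 [ 0.16206585 -0.01867657 -0.98660319]] [0.0357809  0.60635397 1.29784242]
```

View pics/scene0.png

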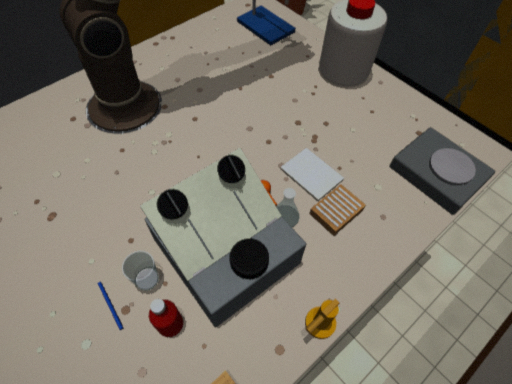

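View pics/top0.png

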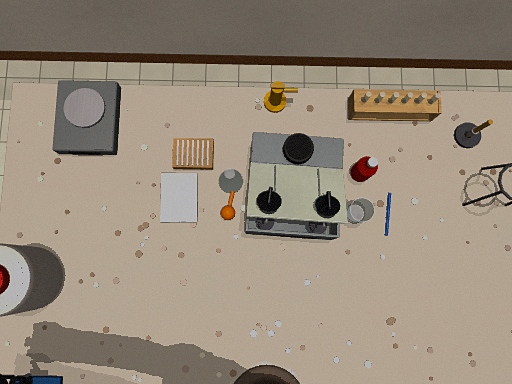

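The scene view shows the unit with its half-open cover: heads at about (173,204) and (232,169), collar at (249,258). In the top view the heads are at about (268,201) and (327,206), with the glassware and wash bottle on both sides. Next I'll fit the geometry.

```bash
cat > h.py <<'E'
import numpy as np,cv2
from scipy.spatial.transform import Rotation as Ro
def cloud(d):
    z=d["range_z"].astype(float);K=d["mtx"];v,u=np.indices(z.shape)
    c=np.stack([(u-K[0,2])/K[0,0]*z,(v-K[1,2])/K[1,1]*z,z],-1)
    P=(c-d["t"])@d["R"]; P[z<=0]=np.nan
    return P
def proj(d,X):
    c=np.asarray(X)@d["R"].T+d["t"];p=c@d["mtx"].T;return p[...,:2]/p[...,2:]
E
python3 - <<'E'
from h import *
for n in("top","scene"):
    d=np.load(n+"0.npz");P=cloud(d)
    if n=="top":
        pts=dict(flr=(230,300),collar=(298,148),boxback1=(262,150),boxback2=(335,150),cL=(250,190),cmid=(298,200),cR=(340,185),chf=(298,175),Lf=(268,201),Rf=(327,206),cfl=(250,216),bl=(252,136),br=(343,139),fl=(246,236),fr=(338,238),flask=(231,180),beaker=(362,210),wash=(370,162))
    else:
        pts=dict(l=(173,204),r=(232,169),mid=(205,190),collar=(249,258),far=(230,230),back=(210,270))
    for k,(u,v) in pts.items(): print(n,k,P[v,u].round(4))
d=np.load("top0.npz");print(Ro.from_rotvec([-1.56521347,  0.17651097, -0.1764189 ]).as_matrix().round(3), proj(d,[.139,.609,.245]))
im=d["image"];c=im[110:260,140:400][:,:,::-1];cv2.imwrite("pics/topc.png",cv2.resize(c,None,fx=3,fy=3,interpolation=cv2.INTER_CUBIC))
E
```

```text
top flr [0.2925 0.1076 0.0008]
top collar [ 0.7127 -0.0761  0.1492]
top boxback1 [0.7129 0.0219 0.1206]
top boxback2 [ 0.7164 -0.1843  0.1195]
top cL [0.5901 0.0549 0.17  ]
top cmid [ 0.5635 -0.0718  0.1799]
top cR [ 0.6105 -0.1898  0.151 ]
top chf [ 0.639  -0.077   0.1386]
top Lf [0.5501 0.0107 0.2473]
top Rf [ 0.5395 -0.1361  0.2472]
top cfl [0.516  0.0546 0.2118]
top bl [0.7539 0.0504 0.1177]
top br [ 0.7483 -0.2073  0.1212]
top fl [0.479  0.0634 0.0029]
top fr [ 4.765e-01 -2.123e-01 -4.000e-04]
top flask [0.6328 0.1086 0.0838]
top beaker [ 0.5608 -0.2848  0.0081]
top wash [ 0.6748 -0.2726  0.155 ]
scene l [ 0.558  -0.144   0.2338]
scene r [0.5655 0.0032 0.2306]
scene mid [ 0.5476 -0.0607  0.1906]
scene collar [ 0.7186 -0.0797  0.1468]
scene far [ 0.6374 -0.0655  0.1372]
scene back [ 0.675  -0.1526  0.1159]
[[ 0.975 -0.     0.223]
 [-0.223 -0.002  0.975]
 [ 0.    -1.    -0.002]] [  9.18756347 373.32333974]
```

View pics/topc.png

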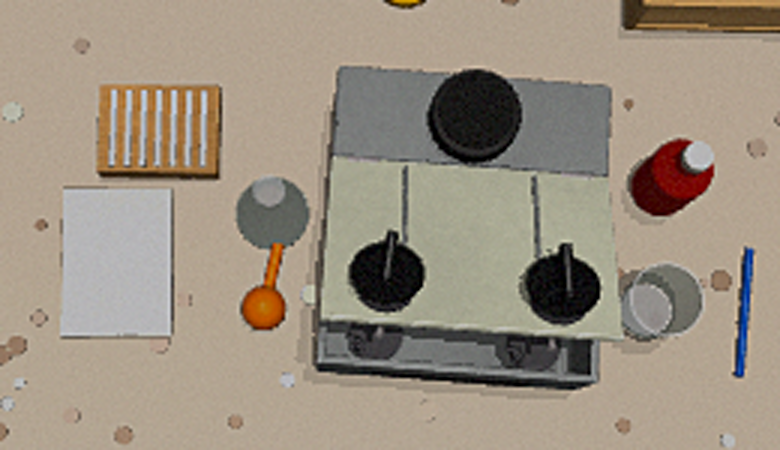

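```bash
python3 - <<'E'
from h import *
A=[];B=[]
for n in("top","scene"):
    d=np.load(n+"0.npz");P=cloud(d);h=cv2.cvtColor(d["image"],cv2.COLOR_RGB2HSV)
    im=d["image"].astype(int)
    reg=(P[...,0]>.45)&(P[...,0]<.8)&(P[...,1]>-.24)&(P[...,1]<.09)
    w=reg&(im.min(-1)>150)&(P[...,2]>.11)&(P[...,2]<.23)
    w=cv2.erode(w.astype(np.uint8),np.ones((2,2)))>0
    Q=P[w];c=np.median(Q,0)
    for _ in range(5):
        m=Q.mean(0);n_=np.linalg.svd(Q-m,full_matrices=False)[2][2];n_*=np.sign(n_[2]);r=(Q-m)@n_;Q=Q[abs(r)<.008]
    print(n,len(Q),m,n_,"tilt",np.arccos(n_[2]),"dir",np.arctan2(n_[1],n_[0]),"std",r.std())
    b=reg&(P[...,2]>.105)&(P[...,2]<.127)&(im.min(-1)<150)&(P[...,0]>.62)
    b2=P[b][:,:2]
    R=cv2.minAreaRect((b2*1000).astype(np.float32));print("back",b.sum(),R)
    t=reg&(P[...,2]>.105)&(P[...,2]<.135)&(P[...,0]>.6)
    k=reg&(P[...,2]>.14)&(P[...,2]<.155)&(im.max(-1)<60)&(P[...,0]>.66)
    print("collar",P[k].mean(0), cv2.minEnclosingCircle((P[k][:,:2]*1000).astype(np.float32)))
    # cover corners in-plane
    x=-n_+0; e=np.array([-n_[0],-n_[1],0]);ey=np.cross([0,0,1],-e/np.linalg.norm(e)) ; 
    ex=np.cross(ey,n_)
    ab=np.stack([(Q-m)@ex,(Q-m)@ey],1)*1000
    print("rect",cv2.minAreaRect(ab.astype(np.float32)),"ex",ex,"ey",ey)
E
```

```text
top 64 [ 0.55088205 -0.14576465  0.18727312] [ 0.51650575 -0.02877658  0.85580004] tilt 0.5437009025393618 dir -0.05565641159793946 std 0.002038654024066614
back 2382 ((704.4375, -76.41806030273438), (259.82562255859375, 113.88115692138672), 86.86432647705078)
collar [ 0.71347469 -0.07628062  0.14928693] ((714.7086791992188, -76.6889419555664), 41.774600982666016)
rect ((22.067245483398438, 75.6623764038086), (253.1787109375, 140.8501739501953), 87.26013946533203) ex [ 0.85447491 -0.04760617 -0.51730676] ey [ 0.05562768  0.99845158 -0.        ]
scene 299 [ 0.55571402 -0.16278241  0.18197232] [ 0.50903617 -0.03090755  0.86019004] tilt 0.5351541324884735 dir -0.06064332787555808 std 0.001379295674125833
back 4412 ((695.462890625, -75.50119018554688), (260.2870178222656, 128.67474365234375), 86.06989288330078)
collar [ 0.71700538 -0.07873804  0.14886774] ((714.6395263671875, -77.12218475341797), 41.689945220947266)
rect ((15.607719421386719, 94.37152099609375), (249.9840850830078, 138.42330932617188), 88.2790756225586) ex [ 0.8586088  -0.05213282 -0.50997363] ey [ 0.06060616  0.99816176 -0.        ]
```

>>> {"name": "carry_out", "arguments": {"plan": [[0,-0.06,0,0,-0.168,0,-1],[0,-0.025,0,0,0,0,-1],[0.033,0,-0.05,0,0,0,-1],[0.033,0,-0.05,0,0,0,-1],[0.033,0,-0.05,0,0,0,-1],[0.033,0,-0.05,0,0,0,-1],[0.033,0,-0.05,0,0,0,-1],[0.033,0,-0.05,0,0,0,-1],[0.033,0,-0.05,0,0,0,-1],[0.033,0,-0.05,0,0,0,-1]], "force": 20}}

```text
clock: 1.35
position: [0.3807, 0.193, 0.3303]
orientation: [-1.57, 0.044, -0.045]
ft_force: [0.5, 0.9, 0.2]
gripper_width: 0.0
```

```bash
cat >> h.py <<'E'
Y=-0.057;U=np.array([np.cos(Y),np.sin(Y),0]);V=np.array([-np.sin(Y),np.cos(Y),0])
H=np.array([.670,-.0741,.118])
def st(tgt=None):
    from cell import state
    s=state();R=Ro.from_rotvec(s["orientation"]).as_matrix()
    print("t",round(s["clock"],2),"p",s["position"].round(4),"F",s["ft_force"].round(1),"T",s["ft_torque"].round(2),"w",round(s["gripper_width"],3),"q",s["qpos"].round(2))
    print("toolx yaw",np.arctan2(R[1,0],R[0,0]).round(3),"y axis",R[:,1].round(3))
    if tgt is not None:
        print("shift tool",(R.T@(np.array(tgt)-s["position"])).round(4))
E
python3 -c "
from h import *
st(H-.14*U+np.array([0,0,.2]))"
```

```text
t 1.35 p [0.3807 0.193  0.3303] F [0.5 0.9 0.2] T [ 0.01 -0.09  0.05] w 0.0 q [-0.87 -0.02  0.28  1.93  0.01  1.23  0.93]
toolx yaw -0.057 y axis [ 0.  0. -1.]
shift tool [ 0.1639  0.0122 -0.2503]
```

>>> {"name": "carry_out", "arguments": {"plan": [[0.033,0,-0.05,0,0,0,-1],[0.033,0,-0.05,0,0,0,-1],[0.033,0,-0.05,0,0,0,-1],[0.033,0,-0.05,0,0,0,-1],[0.032,0,-0.05,0,0,0,-1],[0,0.04,0,0,0,0,-1],[0,0.04,0,0,0,0,-1],[0,0.02,0,0,0,0,-1]]}}

```text
clock: 2.35
position: [0.5285, -0.064, 0.2278]
orientation: [-1.571, 0.048, -0.042]
ft_force: [0.2, 0.7, -0.0]
gripper_width: -0.002
```

```bash
python3 -c "
from h import *
st(H-.14*U+np.array([0,0,.1]))
from cell import get_image
d=get_image('scene');cv2.imwrite('pics/s1.png',d['image'][60:340,80:360,::-1].repeat(2,0).repeat(2,1))"
```

```text
t 2.35 p [ 0.5285 -0.064   0.2278] F [ 0.2  0.7 -0. ] T [ 0.02 -0.03 -0.02] w -0.002 q [-0.45  0.3   0.59  1.87 -0.19  1.03  1.74]
toolx yaw -0.057 y axis [-0.003 -0.    -1.   ]
shift tool [ 0.0019  0.0098 -0.002 ]
```

View pics/s1.png

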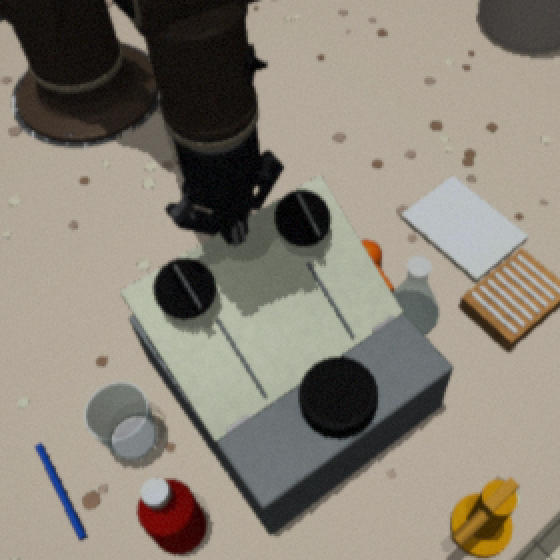

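The closed fingertips are over the cover between the heads, at about (235,232) in the zoomed view. I'll push down in steps.

>>> {"name": "carry_out", "arguments": {"plan": [[0.002,0.01,-0.002,0,0,0,-1],[0,0.01,0,0,0,0,-1],[0,0.01,0,0,0,0,-1],[0,0.01,0,0,0,0,-1],[0,0.01,0,0,0,0,-1]]}}

```text
clock: 3.02
position: [0.5316, -0.066, 0.1798]
orientation: [-1.57, 0.044, -0.045]
ft_force: [-0.4, 0.3, 2.7]
gripper_width: 0.001
```

```bash
python3 -c "
from h import *
st(H-.14*U+np.array([0,0,.014]))"
```

```text
t 3.02 p [ 0.5316 -0.066   0.1798] F [-0.4  0.3  2.7] T [ 0.    0.18 -0.05] w 0.001 q [-0.42  0.36  0.57  1.92 -0.24  0.93  1.79]
toolx yaw -0.057 y axis [ 0.  0. -1.]
shift tool [-0.0014  0.0478 -0.0002]
```

>>> {"name": "carry_out", "arguments": {"plan": [[0,0.012,0,0,0,0,-1],[0,0.012,0,0,0,0,-1],[0,0.012,0,0,0,0,-1],[0,0.008,0,0,0,0,-1]]}}

```text
clock: 3.52
position: [0.5312, -0.0661, 0.1352]
orientation: [-1.57, 0.045, -0.044]
ft_force: [-1.5, 0.2, 1.3]
gripper_width: -0.005
```

>>> {"name": "carry_out", "arguments": {"plan": [[0,0.003,0,0,0,0,-1],[0,0.003,0,0,0,0,-1]]}}

```text
clock: 3.78
position: [0.5316, -0.0661, 0.1318]
orientation: [-1.569, 0.045, -0.044]
ft_force: [-15.6, 3.0, 43.5]
gripper_width: -0.001
```

>>> {"name": "carry_out", "arguments": {"plan": [[0,-0.005,0,0,0,0,-1],[0,-0.06,0,0,0,0,-1],[0,-0.06,0,0,0,0,-0.5],[0,-0.02,0.03,0,0,0,-0.5],[0,0,0.05,0,0,0,-0.5],[0,0,0,0,0,0,-0.5]]}}

```text
clock: 4.53
position: [0.5366, 0.0185, 0.2755]
orientation: [-1.568, 0.039, -0.04]
ft_force: [0.2, 0.5, 0.4]
gripper_width: 0.249
```

```bash
python3 - <<'E'
from h import *
from cell import get_image
st()
for n in("scene","top"):
    d=get_image(n);np.savez(n+"1.npz",**d);P=cloud(d);im=d["image"].astype(int)
    c=proj(d,H-.1*U).astype(int)
    reg=(P[...,0]>.45)&(P[...,0]<.67)&(P[...,1]>-.24)&(P[...,1]<.09)&(im.min(-1)>120)&(P[...,2]>.10)&(P[...,2]<.14)
    Q=P[reg];A=np.c_[(Q-H)@U,(Q-H)@V,np.ones(len(Q))];print(n,np.linalg.lstsq(A,Q[:,2],rcond=None)[0],len(Q))
    k=(im.max(-1)<70)&(P[...,0]>.45)&(P[...,0]<.6)&(P[...,2]>.135)&(P[...,2]<.175)
    for s,nm in((.075,"L"),(-.075,"R")):
        C=H-.155*U+s*V
        q=P[k&(np.hypot(P[...,0]-C[0],P[...,1]-C[1])<.045)]
        ds=q[(q[:,2]<.152)]
        if len(ds): print(nm,"pred",C[:2],"circ",cv2.minEnclosingCircle((ds[:,:2]*1000).astype(np.float32)),"z",np.median(ds[:,2]),"fin",q[q[:,2]>.157].mean(0))
    p=proj(d,H-.1*U);u,v=p.astype(int);cv2.imwrite(f"pics/{n}1.png",cv2.resize(d["image"][max(v-90,0):v+90,u-120:u+120,::-1],None,fx=3,fy=3))
E
```

```text
t 4.53 p [0.5366 0.0185 0.2755] F [0.2 0.5 0.4] T [-0.08  0.04  0.03] w 0.249 q [-0.59  0.25  0.58  1.8  -0.15  1.13  1.55]
toolx yaw -0.05 y axis [ 0.001  0.002 -1.   ]
scene [0.00088875 0.00105479 0.11856186] 5724
L pred [0.51952441 0.00960841] circ ((517.279052734375, 10.24203872680664), 31.847963333129883) z 0.14563757305012728 fin [0.51852828 0.00948433 0.16352402]
R pred [ 0.51097904 -0.14014798] circ ((509.5070495605469, -139.52256774902344), 31.560503005981445) z 0.14533876688976705 fin [ 0.51201218 -0.13978386  0.16373625]
top [0.00109368 0.00314345 0.1192693 ] 1744
R pred [ 0.51097904 -0.14014798] circ ((509.5843200683594, -139.31912231445312), 31.700767517089844) z 0.1455709878219439 fin [ 0.51046985 -0.13872698  0.164228  ]
```

View pics/top1.png

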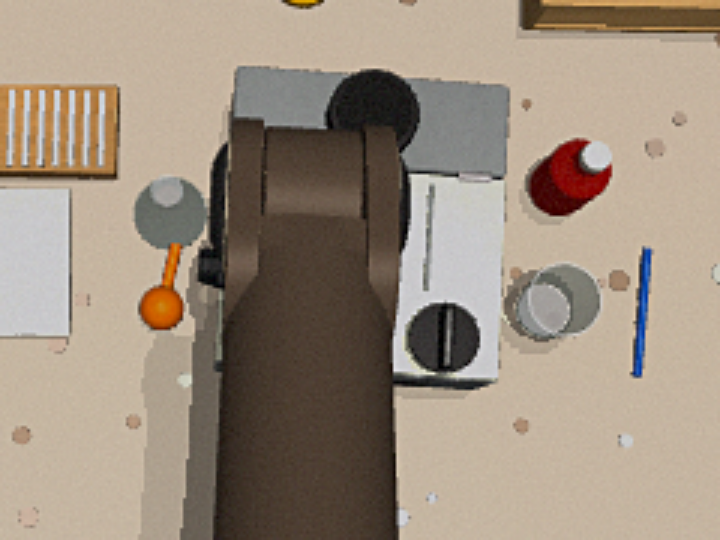

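View pics/scene1.png

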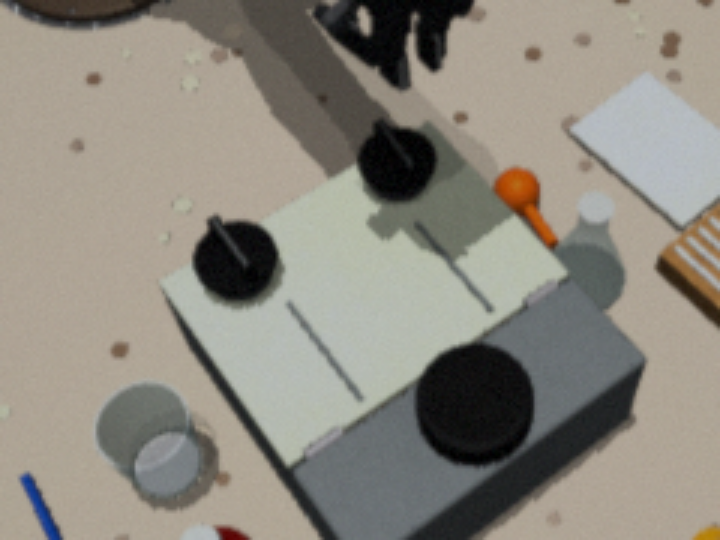

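The cover now fits as flat (slope about 0.001) and both heads are visible with their fins square to the front edge. I'll move over the left head.

>>> {"name": "carry_out", "arguments": {"plan": [[-0.018,0.04,-0.005,0,0,0,-0.5],[0,0.04,0,0,0,0,-0.6],[0,0,0,0,0,0,-0.6],[0,0,0,0,0,0,-0.6]]}}

```text
clock: 5.12
position: [0.5188, 0.0089, 0.1965]
orientation: [-1.571, 0.045, -0.047]
ft_force: [1.0, -0.7, 0.2]
gripper_width: 0.194
```

```bash
python3 - <<'E'
from h import *
from cell import get_image
st([.518,.010,.157])
d=get_image("scene");u,v=proj(d,[.518,.01,.16]).astype(int);cv2.imwrite("pics/s2.png",cv2.resize(d["image"][v-50:v+50,u-65:u+65,::-1],None,fx=6,fy=6,interpolation=cv2.INTER_CUBIC))
d=get_image("wrist");cv2.imwrite("pics/w2.png",d["image"][:,:,::-1])
E
```

```text
t 5.12 p [0.5188 0.0089 0.1965] F [ 1.  -0.7  0.2] T [-0.04  0.04 -0.05] w 0.194 q [-0.57  0.31  0.56  1.94 -0.2   0.95  1.6 ]
toolx yaw -0.058 y axis [ 0.001 -0.    -1.   ]
shift tool [-0.0009  0.0395  0.0011]
```

View pics/s2.png

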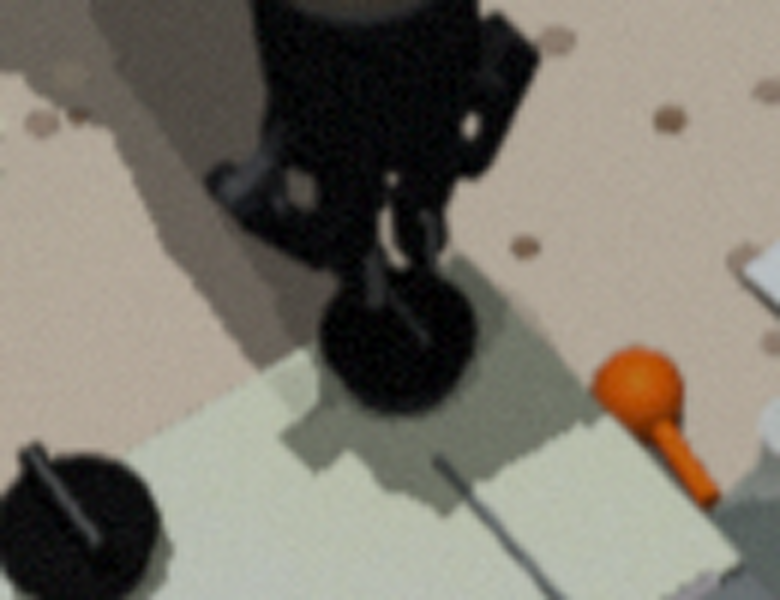

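View pics/w2.png

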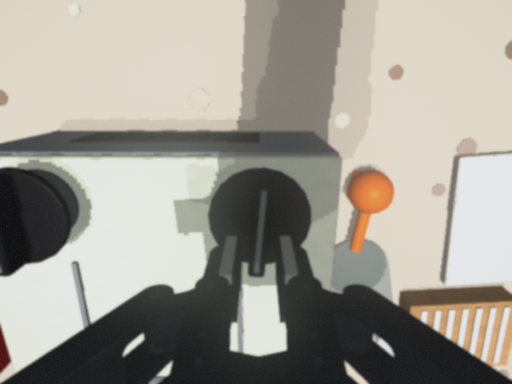

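The wrist view shows the fin (about column 258) centred between the fingers (229 and 289), so I can lower.

>>> {"name": "carry_out", "arguments": {"plan": [[-0.001,0.015,0.001,0,0,0,-0.6],[0,0.015,0,0,0,0,-0.6],[0,0,0,0,0,0,-0.68],[0,0,0,0,0,0,-0.68]]}}

```text
clock: 5.72
position: [0.517, 0.0108, 0.1651]
orientation: [-1.571, 0.045, -0.044]
ft_force: [-0.3, -0.1, 1.3]
gripper_width: 0.159
```

>>> {"name": "carry_out", "arguments": {"plan": [[0,0.004,0,0,0,0,-0.68],[0,0.004,0,0,0,0,-0.68],[0,0.003,0,0,0,0,-0.68],[0,0,0,0,0,0,-0.68]]}}

```text
clock: 6.22
position: [0.5173, 0.0109, 0.1545]
orientation: [-1.57, 0.044, -0.045]
ft_force: [-0.2, 0.5, 4.6]
gripper_width: 0.159
```

>>> {"name": "carry_out", "arguments": {"plan": [[0,0.002,0,0,0,0,-0.68],[0,0.0015,0,0,0,0,-0.68],[0,0,0,0,0,0,-0.68]]}}

```text
clock: 6.6
position: [0.5173, 0.0109, 0.1512]
orientation: [-1.57, 0.044, -0.045]
ft_force: [-0.8, -0.0, 6.6]
gripper_width: 0.159
```

>>> {"name": "carry_out", "arguments": {"plan": [[0,0.002,0,0,0,0,-0.68],[0,0,0,0,0,0,-0.68]]}}

```text
clock: 6.85
position: [0.5173, 0.0109, 0.1493]
orientation: [-1.57, 0.044, -0.045]
ft_force: [-1.4, -0.9, 7.6]
gripper_width: 0.158
```

>>> {"name": "carry_out", "arguments": {"plan": [[0,0.002,0,0,0,0,-0.68],[0,0,0,0,0,0,-0.68]]}}

```text
clock: 7.1
position: [0.5173, 0.0109, 0.1474]
orientation: [-1.57, 0.044, -0.045]
ft_force: [-2.1, 0.0, 9.1]
gripper_width: 0.161
```

>>> {"name": "carry_out", "arguments": {"plan": [[0,0.0015,0,0,0,0,-0.68],[0,0,0,0,0,0,-0.68]]}}

```text
clock: 7.35
position: [0.5174, 0.0109, 0.1462]
orientation: [-1.57, 0.044, -0.045]
ft_force: [-2.2, -0.9, 10.5]
gripper_width: 0.16
```

>>> {"name": "carry_out", "arguments": {"plan": [[0,0.0015,0,0,0,0,-0.68],[0,0,0,0,0,0,-0.68]]}}

```text
clock: 7.6
position: [0.5177, 0.0109, 0.1457]
orientation: [-1.569, 0.043, -0.046]
ft_force: [-6.1, 0.5, 22.0]
gripper_width: 0.158
```

It bottomed at about z 0.146 with 22 N, so I'll turn clockwise.

>>> {"name": "carry_out", "arguments": {"plan": [[0,0,0,0,0.18,0,-0.68],[0,0,0,0,0.18,0,-0.68],[0,0,0,0,0.18,0,-0.68],[0,0,0,0,0.18,0,-0.68]]}}

```text
clock: 8.1
position: [0.519, 0.01, 0.1459]
orientation: [-1.481, 0.609, -0.615]
ft_force: [-1.8, -3.0, 18.4]
gripper_width: 0.16
```

```bash
python3 -c "
from h import *
st([.5173,.0109,.146])"
```

```text
t 8.1 p [0.519  0.01   0.1459] F [-1.8 -3.  18.4] T [-0.62  0.43  0.13] w 0.16 q [-0.67  0.41  0.71  2.   -0.35  0.85  1.03]
toolx yaw -0.783 y axis [ 0.005  0.    -1.   ]
shift tool [-0.0019 -0.0001 -0.0006]
```

>>> {"name": "carry_out", "arguments": {"plan": [[0,0,0,0,0.18,0,-0.68],[0,0,0,0,0.18,0,-0.68],[0,0,0,0,0.18,0,-0.68],[0,0,0,0,0.18,0,-0.68]]}}

```text
clock: 8.6
position: [0.5186, 0.0093, 0.1459]
orientation: [-1.238, 1.157, -1.162]
ft_force: [-3.1, -4.2, 21.0]
gripper_width: 0.158
```

>>> {"name": "carry_out", "arguments": {"plan": [[0,0,0,0,0.13,0,-0.68],[0,0,0,0,0.06,0,-0.68],[0,0,0,0,0,0,-0.68]]}}

```text
clock: 8.98
position: [0.5184, 0.0092, 0.1458]
orientation: [-1.149, 1.293, -1.297]
ft_force: [-4.3, -4.2, 23.7]
gripper_width: 0.157
```

```bash
python3 - <<'E'
from h import *
from cell import get_image
st([.5173,.0109,.146])
d=get_image("wrist");cv2.imwrite("pics/w3.png",d["image"][:,:,::-1])
E
```

```text
t 8.97 p [0.5184 0.0092 0.1458] F [-4.3 -4.2 23.7] T [-0.84  0.98 -0.  ] w 0.157 q [-0.83  0.49  0.96  2.01 -0.51  0.9   0.28]
toolx yaw -1.689 y axis [ 0.003 -0.001 -1.   ]
shift tool [-0.0016 -0.0002 -0.0013]
```

View pics/w3.png

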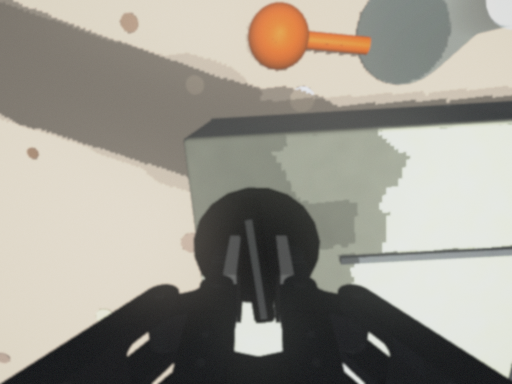

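In the wrist view the fin (from 250,222 to 263,320) lags the tool by roughly 0.15 rad, so I'll add a little turn and then ease up.

>>> {"name": "carry_out", "arguments": {"plan": [[0,0,0,0,0.08,0,-0.68],[0,0,0,0,0.04,0,-0.68],[0,0,0,0,0,0,-0.68]]}}

```text
clock: 9.4
position: [0.5183, 0.0091, 0.1458]
orientation: [-1.085, 1.38, -1.384]
ft_force: [-4.6, -4.3, 24.1]
gripper_width: 0.155
```

>>> {"name": "carry_out", "arguments": {"plan": [[0,-0.004,0,0,0,0,-0.68],[0,-0.004,0,0,0,0,-0.6],[0,0,0,0,0,0,-0.55]]}}

```text
clock: 9.78
position: [0.5174, 0.0105, 0.1522]
orientation: [-1.087, 1.38, -1.382]
ft_force: [-0.4, -2.5, 6.2]
gripper_width: 0.224
```

>>> {"name": "carry_out", "arguments": {"plan": [[0,-0.02,0,0,0,0,-0.5],[0,-0.04,0,0,0,0,-0.5],[0,-0.04,0,0,0,0,-0.5],[0,0,0,0,0,0,-0.5]]}}

```text
clock: 10.28
position: [0.5182, 0.0108, 0.2548]
orientation: [-1.084, 1.379, -1.381]
ft_force: [-0.1, 0.1, -0.7]
gripper_width: 0.254
```

```bash
cat > chk.py <<'E'
from h import *
from cell import get_image
import sys
tag=sys.argv[1];st()
for n in("scene","wrist"):
    d=get_image(n);cv2.imwrite(f"pics/{n}{tag}.png",d["image"][:,:,::-1]);P=cloud(d);im=d["image"].astype(int)
    if n=="scene":
        u,v=proj(d,[.515,-.065,.16]).astype(int);cv2.imwrite(f"pics/sc{tag}.png",cv2.resize(d["image"][v-60:v+60,u-80:u+80,::-1],None,fx=5,fy=5,interpolation=cv2.INTER_CUBIC))
    k=(im.max(-1)<110)
    for C,nm in(((.518,.010),"L"),((.5097,-.1395),"R")):
        q=P[k&(np.hypot(P[...,0]-C[0],P[...,1]-C[1])<.034)&(P[...,2]<.18)&(P[...,2]>.122)]
        if len(q)<30: continue
        zd=np.median(q[:,2]);f=q[q[:,2]>zd+.011]
        o=""
        if len(f)>8:
            e=np.linalg.svd((f-f.mean(0))[:,:2],full_matrices=False)[2][0];e*=np.sign(e@U[:2])
            o=("fin angle cw",round(-(np.arctan2(e[1],e[0])-Y),3),"ztop",np.percentile(f[:,2],80).round(4))
        print(n,nm,len(q),"disc z",zd.round(4),o)
E
python3 chk.py a
```

```text
t 10.28 p [0.5182 0.0108 0.2548] F [-0.1  0.1 -0.7] T [ 0.02  0.01 -0.01] w 0.254 q [-0.99  0.36  1.14  1.89 -0.37  1.12  0.05]
toolx yaw -1.807 y axis [ 0.004  0.002 -1.   ]
scene L 472 disc z 0.1397 ('fin angle cw', np.float64(-1.525), 'ztop', np.float64(0.1586))
scene R 555 disc z 0.1459 ('fin angle cw', np.float64(0.006), 'ztop', np.float64(0.1649))
wrist L 4587 disc z 0.1391 ('fin angle cw', np.float64(-1.525), 'ztop', np.float64(0.1586))
wrist R 1240 disc z 0.146
```

View pics/sca.png

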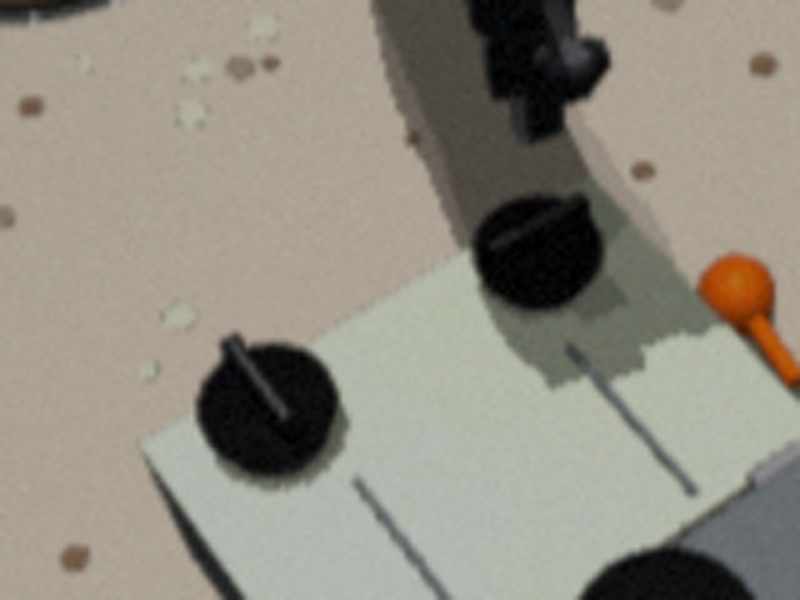

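Left head is caught: fin at about 1.62 rad and disc top at 0.1395, about 5 to 6 mm above its bottom. Next is the right head, turning the tool back on the way.

>>> {"name": "carry_out", "arguments": {"plan": [[0.05,0,0.009,0,0,0,-0.5],[0.05,0,0.009,0,0,0,-0.5],[0.048,0,0.009,0,0,0,-0.5],[0,0,0,0,-0.175,0,-0.5],[0,0,0,0,-0.175,0,-0.5],[0,0,0,0,-0.175,0,-0.5],[0,0,0,0,-0.175,0,-0.5],[0,0,0,0,-0.175,0,-0.5],[0,0,0,0,-0.175,0,-0.5],[0,0,0,0,-0.175,0,-0.5],[0,0,0,0,-0.175,0,-0.5]]}}

```text
clock: 11.75
position: [0.5078, -0.139, 0.2507]
orientation: [-1.548, 0.317, -0.313]
ft_force: [-0.0, 0.1, -0.4]
gripper_width: 0.251
```

>>> {"name": "carry_out", "arguments": {"plan": [[0,0,0,0,-0.175,0,-0.5],[0,0,0,0,-0.175,0,-0.5],[0,0,0,0,0,0,-0.6]]}}

```text
clock: 12.12
position: [0.5079, -0.1392, 0.2509]
orientation: [-1.57, 0.047, -0.044]
ft_force: [-0.8, 0.2, -0.1]
gripper_width: 0.2
```

```bash
python3 -c "
from h import *
st([.5093,-.1392,.195])"
```

```text
t 12.12 p [ 0.5079 -0.1392  0.2509] F [-0.8  0.2 -0.1] T [ 0.01  0.04 -0.01] w 0.2 q [-0.38  0.27  0.68  1.86 -0.19  1.08  1.89]
toolx yaw -0.058 y axis [-0.002  0.    -1.   ]
shift tool [0.0015 0.0559 0.    ]
```

>>> {"name": "carry_out", "arguments": {"plan": [[0.001,0.03,0,0,0,0,-0.6],[0,0.025,0,0,0,0,-0.6],[0,0,0,0,0,0,-0.6]]}}

```text
clock: 12.5
position: [0.5081, -0.139, 0.1949]
orientation: [-1.57, 0.051, -0.044]
ft_force: [-0.2, -0.9, 0.2]
gripper_width: 0.199
```

```bash
python3 chk.py b
```

```text
t 12.5 p [ 0.5081 -0.139   0.1949] F [-0.2 -0.9  0.2] T [-0.04  0.02  0.06] w 0.199 q [-0.35  0.34  0.66  1.92 -0.25  0.96  1.94]
toolx yaw -0.06 y axis [-0.005  0.    -1.   ]
scene L 458 disc z 0.1396 ('fin angle cw', np.float64(-1.508), 'ztop', np.float64(0.1585))
scene R 516 disc z 0.1457 ('fin angle cw', np.float64(0.061), 'ztop', np.float64(0.1657))
wrist L 5299 disc z 0.1388 ('fin angle cw', np.float64(1.563), 'ztop', np.float64(0.1578))
wrist R 7050 disc z 0.1458 ('fin angle cw', np.float64(0.007), 'ztop', np.float64(0.1652))
```

View pics/wristb.png

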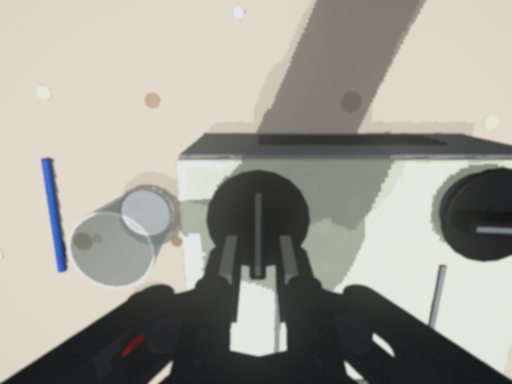

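The fin is centred again (258 between 229 and 289), so I'll lower and press.

>>> {"name": "carry_out", "arguments": {"plan": [[0,0.015,0,0,0,0,-0.6],[0,0.015,0,0,0,0,-0.6],[0,0,0,0,0,0,-0.68],[0,0.004,0,0,0,0,-0.68],[0,0.004,0,0,0,0,-0.68],[0,0.002,0,0,0,0,-0.68],[0,0,0,0,0,0,-0.68]]}}

```text
clock: 13.48
position: [0.5099, -0.1395, 0.157]
orientation: [-1.57, 0.044, -0.045]
ft_force: [-0.9, 0.2, 3.8]
gripper_width: 0.159
```

>>> {"name": "carry_out", "arguments": {"plan": [[0,0.002,0,0,0,0,-0.68],[0,0,0,0,0,0,-0.68]]}}

```text
clock: 13.72
position: [0.5099, -0.1395, 0.155]
orientation: [-1.57, 0.044, -0.045]
ft_force: [-0.5, -0.1, 4.2]
gripper_width: 0.161
```

>>> {"name": "carry_out", "arguments": {"plan": [[0,0.002,0,0,0,0,-0.68],[0,0,0,0,0,0,-0.68]]}}

```text
clock: 13.98
position: [0.5099, -0.1395, 0.153]
orientation: [-1.57, 0.044, -0.045]
ft_force: [-1.2, 0.3, 6.1]
gripper_width: 0.159
```

>>> {"name": "carry_out", "arguments": {"plan": [[0,0.0015,0,0,0,0,-0.68],[0,0,0,0,0,0,-0.68]]}}

```text
clock: 14.22
position: [0.5101, -0.1396, 0.1523]
orientation: [-1.57, 0.044, -0.046]
ft_force: [-2.8, 0.2, 13.7]
gripper_width: 0.161
```

>>> {"name": "carry_out", "arguments": {"plan": [[0,0.001,0,0,0,0,-0.68],[0,0,0,0,0,0,-0.68]]}}

```text
clock: 14.48
position: [0.5103, -0.1396, 0.152]
orientation: [-1.57, 0.043, -0.046]
ft_force: [-4.8, 1.7, 20.9]
gripper_width: 0.161
```

>>> {"name": "carry_out", "arguments": {"plan": [[0,0,0,0,0.18,0,-0.68],[0,0,0,0,0.18,0,-0.68],[0,0,0,0,0.18,0,-0.68],[0,0,0,0,0.18,0,-0.68]]}}

```text
clock: 14.98
position: [0.5108, -0.1409, 0.1521]
orientation: [-1.483, 0.609, -0.615]
ft_force: [-3.2, -2.0, 18.0]
gripper_width: 0.167
```

>>> {"name": "carry_out", "arguments": {"plan": [[0,0,0,0,0.18,0,-0.68],[0,0,0,0,0.18,0,-0.68],[0,0,0,0,0.18,0,-0.68],[0,0,0,0,0.18,0,-0.68]]}}

```text
clock: 15.48
position: [0.5096, -0.1418, 0.152]
orientation: [-1.241, 1.158, -1.162]
ft_force: [-7.5, -4.4, 20.9]
gripper_width: 0.162
```

>>> {"name": "carry_out", "arguments": {"plan": [[0,0,0,0,0.15,0,-0.68],[0,0,0,0,0.13,0,-0.68],[0,0,0,0,0,0,-0.68]]}}

```text
clock: 15.85
position: [0.5089, -0.1419, 0.1519]
orientation: [-1.104, 1.361, -1.364]
ft_force: [-8.9, -3.1, 25.4]
gripper_width: 0.161
```

```bash
python3 - <<'E'
from h import *
from cell import get_image
st()
d=get_image("wrist");cv2.imwrite("pics/w4.png",d["image"][:,:,::-1])
E
```

```text
t 15.85 p [ 0.5089 -0.1419  0.1519] F [-8.9 -3.1 25.4] T [-0.64  2.12  0.02] w 0.161 q [-0.6   0.56  1.08  1.98 -0.61  0.97  0.57]
toolx yaw -1.78 y axis [-0.    -0.002 -1.   ]
```

View pics/w4.png

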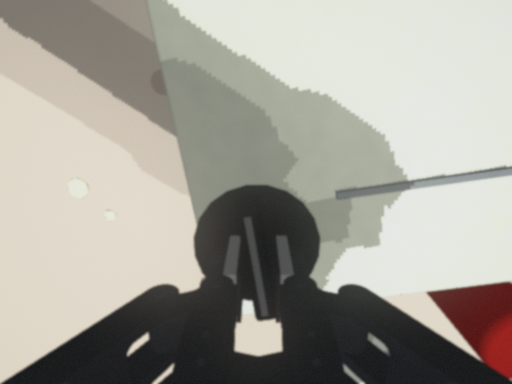

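The fin (from 247,220 to 264,318) is followed well past 1.5 rad. I'll ease up.

>>> {"name": "carry_out", "arguments": {"plan": [[0,-0.004,0,0,0,0,-0.68],[0,-0.004,0,0,0,0,-0.6],[0,0,0,0,0,0,-0.55]]}}

```text
clock: 16.27
position: [0.5097, -0.1393, 0.1583]
orientation: [-1.105, 1.359, -1.359]
ft_force: [0.2, -1.0, 1.9]
gripper_width: 0.225
```

>>> {"name": "carry_out", "arguments": {"plan": [[0,-0.02,0,0,0,0,-0.5],[0,-0.04,0,0,0,0,-0.5],[0,-0.05,0,0,0,0,-0.5],[0,-0.05,0,0,0,0,-0.5],[0,0,0,0,0,0,-0.5]]}}

```text
clock: 16.9
position: [0.5109, -0.1402, 0.3223]
orientation: [-1.1, 1.355, -1.361]
ft_force: [-0.1, 0.3, -1.2]
gripper_width: 0.25
```

```bash
python3 chk.py c
```

```text
t 16.9 p [ 0.5109 -0.1402  0.3223] F [-0.1  0.3 -1.2] T [ 0.01  0.02 -0.  ] w 0.25 q [-0.8   0.38  1.3   1.77 -0.39  1.28  0.4 ]
toolx yaw -1.777 y axis [ 0.006 -0.    -1.   ]
scene L 464 disc z 0.1394 ('fin angle cw', np.float64(-1.503), 'ztop', np.float64(0.1585))
scene R 562 disc z 0.1455 ('fin angle cw', np.float64(1.57), 'ztop', np.float64(0.1645))
wrist L 2309 disc z 0.139 ('fin angle cw', np.float64(-1.53), 'ztop', np.float64(0.1582))
wrist R 3060 disc z 0.1453 ('fin angle cw', np.float64(1.568), 'ztop', np.float64(0.1647))
```

View pics/scenec.png

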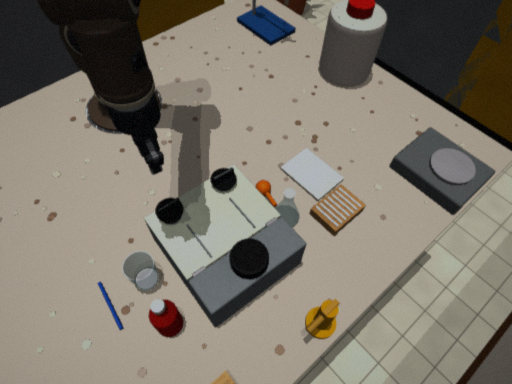

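View pics/wristc.png

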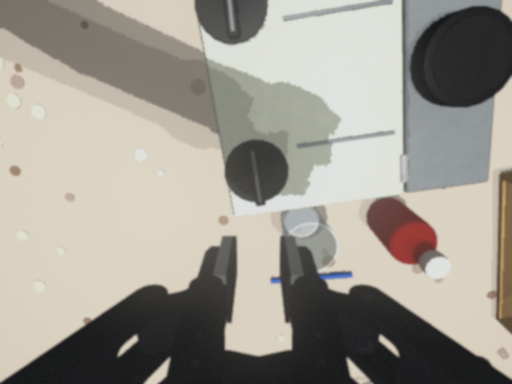

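```bash
python3 -c "
from cell import job_done
print(job_done())"
```

```text
the job is handed in; nothing more can be done
None
```

The white cover is pushed shut and both quarter-turn fasteners are locked, all in about 17 s. I handed the job in with the gripper clear, about 0.32 m above the bench.

- **Cover:** I pushed it down with closed fingertips between the heads. It bottomed at about 43 N at the fingertips, which is more than I intended, and I eased off at once. It then measured flat, with a slope of about 0.001.
- **Left head:** I pressed it until it bottomed, about 11 mm down, with at most about 24 N. I then turned it clockwise. Its fin ended at about 1.6 rad, and it sprang back up about 5 to 6 mm and stayed there.
- **Right head:** I pressed it until it bottomed, about 6 mm down, with at most about 25 N. I then turned it clockwise. Its fin ended at about 1.57 rad, and it sprang back up about 6 mm.
- **Bystanders:** in the last scene picture, the things on the bench looked to be where they were at the start.

No check failed. The left fin angle varied between readings, from 1.56 to 1.64 rad, but all of them are well past the 1.34 rad catch point.

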